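# Find a sealed cartridge's heavy end and latch it into the tipping rest

### The arm

A 6-joint arm with a two-finger parallel gripper is mounted at the origin on a cart in front of the work surface, level with it; the furniture and walls round the work are solid. World frame = base frame: x ahead of the robot, y to its left, z up, the work surface at z = 0. Lengths are in m, angles in degrees, forces in N, time in s.
With the tool pointing down it reaches from about 0.4 to 0.825 m from the base axis. Payload 7 kg.
Tool frame: the origin (TCP) lies on the centre line of the jaws, within the pads' length; the fingertips stand 8 mm ahead of it and the grasp point (between the pads) lies 11 mm behind it; z points along the fingers, y is the line along which they close (so a half turn about z gives the same grasp; the last joint's range is limited). The gripper opens to 88 mm and grips with 3 to 60 N. Pads are 19 mm wide; open, the fingers measure 130 mm over their backs; the gripper's body (78 mm by 193 mm) begins 47 mm behind the grasp point.
Start: joints at [-49.612, 20.546, 0.682, 0, -70.136, -16.507], TCP at [0.273, -0.617, 0.235] pointing down, gripper open.
Joint ranges: [-176.03, 176.03], [-82.01, 121.73], [-58.28, 71.71], [-173.87, 95.51], [-174.79, -0.11], [-173.66, 173.66]. Speed limits (degrees/s): [136.94, 136.94, 172.46, 180, 180, 180].

### API

Orientations are given as [roll, pitch, yaw] about the fixed x, y, z axes, in that order (R = Rz(yaw) Ry(pitch) Rx(roll)).
In Python, from plant import ctrl, vision gives the robot as it stands. The module is installed in compiled form; this text tells all that it offers.
- The arm moves only by the tool move_arm, never from a script. Its argument "moves" is one flat list of numbers, 7 for each row, row after row: the finger opening in cm, from 0 to 8.76, then the shift along the tool's x, y, z in cm, then the turn, a rotation vector about the tool's x, y, z in rad. A call has 1 to 8 rows; each row shifts and turns the commanded pose from where the row before left it, along the tool's axes as they then stand; what a row does not reach is not made up. A row lasts 1/10 s, in which the tool goes at most 50 mm and 8.59 degrees, less where a joint would pass 70% of its speed; a pose out of reach is approached as far as the arm can. A call with a gripper value outside its range is refused whole. The fingers move at their own pace and stop on an object; the grip force is fixed at half the most. Time passes only in rows, so rows that do not move let the fingers close. It gives the time, the measured TCP pose, the force, the opening and the grip force at its end, in the units of the state.
- ctrl.get_obs(): the state, without advancing time (a new reading comes with each control period).
- vision.snapshot(name): name is "scene" or "side" or "wrist"; returns (picture, depth): 480x640x3 uint8, red, green, blue; 480x640 float32, m along the optical axis (not along the pixel's ray), 0 where there is no reading.
- vision.camera_model(name): a dict with "vertical_fov" (degrees; the focal length in pixels is half the picture's height over the tangent of half this angle, whatever the lens; pixels are square), "cx", "cy" (the principal point, pixels), "cam_to_world" (4x4, takes a point from camera to world coordinates). Camera axes: x right, y down, z forward; pixel columns grow to the right and rows downward; lengths in m; the calibration is good to about 2 mm. The wrist camera is an equidistant fisheye: a pixel r from the principal point sees the ray r / f radians off the axis. A picture is of the moment at which its call begins: read the wrist's pose just before it. camera_model takes no time and is no camera call; for the wrist camera it gives the pose at the moment of the call.
- ctrl.close_job(): hands the job in; it is judged then, once.
The state is a dict: "clock": time; "joint_pos": joint angles; "qvel": joint speeds; "tau": joint torques, N m; "tool_pos": TCP position; "orientation": TCP orientation; "force": force on the tool from outside, world axes, zero at the start; "moment": the same for the moment, N m; "opening": finger opening in m; "gripper_force": force on a finger pad.
Only numpy, scipy, OpenCV 4.12 (cv2) and the standard library are available. Lean on these libraries where they do the work, as an engineer would, in place of code of your own. Each camera call takes 0.05 s, during which the arm holds its last target. There are 200 camera calls.

### The job

One end of the sealed cartridge hides a heavy slug, but both ends look alike: lift it clear of the bench by its swinging handle and let it hang, to see which end dips. Then lay it in the tipping rest with the heavy end at the tall end plate and press it down until the sprung latch snaps back over its top edge, so that the rest, once let go, stays tipped with the tall plate low. Leave the things around it where they are.

Things in the scene. Friction and masses are not known exactly. Their poses are not given: they have to be found in the camera images.
- cartridge: the loose sealed cartridge: a white block with grey end caps, 150 x 44 x 36 mm (x length, y, z), 0.47 to 0.66 kg in all. Origin: centre of its underside; x along its length. A slug of 0.3 to 0.47 kg is seated 50 mm from the middle, towards +x or -x; which one changes from start to start and cannot be seen
- handle (a joint): swing of the cartridge's handle about a pin across the cartridge (along its y) 46 mm above its underside, at mid-length: 0 is square to the cartridge (a weak spring holds it there when nothing is gripped), ends at -0.17 and +0.17 rad. When the handle is held upright and the cartridge hangs, a positive value means that the cartridge's +x end hangs low, a negative value that its -x end does
- handle_grip (a point): centre of the handle's black square grip (20 x 20 mm, 34 mm tall along its z, 66 to 100 mm above the cartridge's underside; this point 87 mm above it). It may be pinched across either pair of faces; the cartridge's parts below it reach 51 mm above the underside
- rest: the tipping rest's fixed aluminium foot, 150 x 84 mm, fastened to the bench. Origin: centre of its underside; its x is the length of the rest and points to the tall end plate; the latch is on its +y side. It carries the cradle on a pin along y, 36 mm up
- rest_cradle (a joint): rocking of the grey cradle: 0 level, +0.14 rad = tall end plate fully low, -0.14 = tall plate fully high (where a weak spring holds it when empty). The cartridge's hidden weight tips it either way; tipped fully with the cartridge seated, the cartridge's handle pin lies 8 mm from the middle of the foot towards the tall plate
- cradle_floor (a point): middle of the cradle's flat floor, on which the cartridge's underside rests, 48 mm above the bench when level; x to the tall plate, z up from the floor. Trough inside 166 mm long, 47 mm wide; side walls 24 mm high with flared tops to 34 mm, but at mid-length the -y wall, facing the latch, is 50 mm high with a flared top to 58 mm. The cartridge fits lengthwise, either way round
- tall_plate (a point): top middle, on the inner face, of the tall end plate (42 mm above the cradle floor); the other end has only a 7 mm lip that slopes outwards
- rest_latch (a joint): sprung latch, a steel plate 34 mm wide on the cradle's +y side at mid-length, 58 mm high, leaning in to a hooked nose: 0 closed, grows to 0.3 rad as it is pushed outwards. Its own weight seldom takes the cartridge past it; a further push of about 3 to 12 N straight down on the cartridge or its handle does, and then it snaps back by itself over the fully seated cartridge
- latch_nose (a point): tip of the latch's nose, 38 mm above the cradle floor, 19.5 mm from its middle line: it overlaps the seated cartridge's top edge by about 2 mm, with 2 mm of air
- tape_roll: bystander: yellow tape roll, 76 x 19 mm, origin under its centre
- slide_box: bystander: blue and white slide box, 34 x 83 x 30 mm, origin under its centre
- lamp_carton: bystander: small cream carton, 49 x 62 x 48 mm, origin under its centre
- cuvette_box: bystander: pale blue carton, 61 x 98 x 42 mm, origin under its centre
- calculator: bystander: dark desk calculator, 118 x 68 x 13 mm, origin under its centre

How it is judged (in metres and radians):
On the way:
1. the cartridge has been lifted clear of the bench and hangs tilted from its handle (height (world z) of cartridge above 0.03 m and horizontal distance between cartridge and cradle_floor above 0.08 m and (value of joint handle above 0.1 rad or value of joint handle below -0.1 rad)), for 0.2 s.
At the end, for the whole second after the job is handed in: The cartridge lies flat on the cradle floor (within 4 mm), handle up, lengthwise in the trough (within 14 mm of its middle and 0.08 rad), the latch is closed over it (under 0.03 rad), and the cradle rests tipped with the tall plate low (over 0.1 rad), everything still (z of cartridge in the frame of cradle_floor between -0.004 and 0.004 m and distance between cartridge and cradle_floor below 0.014 m and angle between the x axis of cartridge and the x axis of cradle_floor, either way round below 0.08 rad and angle between cartridge's own z axis and vertical below 0.3 rad and value of joint rest_latch below 0.03 rad and value of joint rest_cradle above 0.1 rad and linear speed of cartridge below 0.02 m/s); the robot touches nothing.
It fails at once if a bystander was moved more than 30 mm (distance of any of tape_roll, slide_box, lamp_carton, cuvette_box, calculator from where it was at the start of the episode above 0.03 m).
It also fails if it takes over 51 s, if anything falls off the work surface, if the arm or the gripper's body presses on something with over 40 N, if the wrist force passes 120 N, or if a joint passes its speed limit or range.

## Working session

There is one attempt and no reset: what is moved stays moved. The work goes in short steps, Python scripts to look and compute and a tool call to move; the robot and the scene stay as the last step left them, time stands still between calls to the robot, and variables do not carry over. Pictures are saved under pics/ and viewed, at most 10 in all, crops included, and the job is handed in when it is done.

Besides the shell and the picture viewer there is one more tool, called after ">>>" as name(argument=value, ...) on one line, values as JSON. move_arm: Moves the arm, as the interface text tells. Its arguments: {"type":"object","properties":{"moves":{"type":"array"}},"required":["moves"]}

```bash
mkdir -p pics; cat > h.py <<'E'
import numpy as np,cv2
from plant import ctrl,vision
def cloud(n):
    m=vision.camera_model(n); rgb,d=vision.snapshot(n)
    f=240/np.tan(np.radians(m["vertical_fov"]/2))
    v,u=np.mgrid[0:480,0:640]; x=(u-m["cx"]); y=(v-m["cy"])
    if n=="wrist":
        r=np.hypot(x,y)+1e-9; t=np.tan(np.minimum(r/f,1.5))/r; X=x*t*d;Y=y*t*d
    else: X=x/f*d;Y=y/f*d
    P=np.stack([X,Y,d,np.ones_like(d)],-1)@np.array(m["cam_to_world"]).T
    P=P[...,:3]; P[d==0]=np.nan
    return rgb,P
def save(n,rgb): cv2.imwrite("pics/"+n+".png",cv2.cvtColor(rgb,cv2.COLOR_RGB2BGR))
E
python3 - <<'E'
from h import *
for n in("scene","side"):
    r,P=cloud(n); save(n+"0",r); np.save(n+"0.npy",P)
print(ctrl.get_obs())
E
```

```text
{'clock': 0.1, 'joint_pos': array([-4.96114189e+01,  2.05870816e+01,  6.39338926e-01, -1.75462293e-02,
       -7.01368711e+01, -1.65049426e+01]), 'qvel': array([-0.08617309, -0.20635501,  0.09339891,  0.13093695,  0.051459  ,
       -0.04660289]), 'tau': array([ 2.14809631e-06, -5.84163487e+01,  2.93754923e+01,  7.01549470e+00,
        1.02858403e-02, -4.50492473e-05]), 'tool_pos': array([ 0.27307348, -0.61682756,  0.23372219]), 'orientation': array([ 1.79914186e+02, -8.22491858e-03, -1.56122329e+02]), 'force': array([-0.49606101,  0.86272182,  0.23855963]), 'moment': array([ 0.04607265,  0.04714341, -0.00203783]), 'gripper_force': 0.0, 'opening': 0.08766962683422383}
```

View pics/scene0.png

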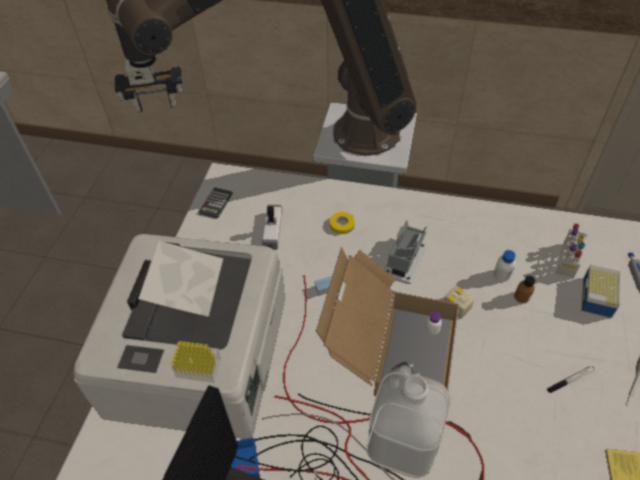

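View pics/side0.png

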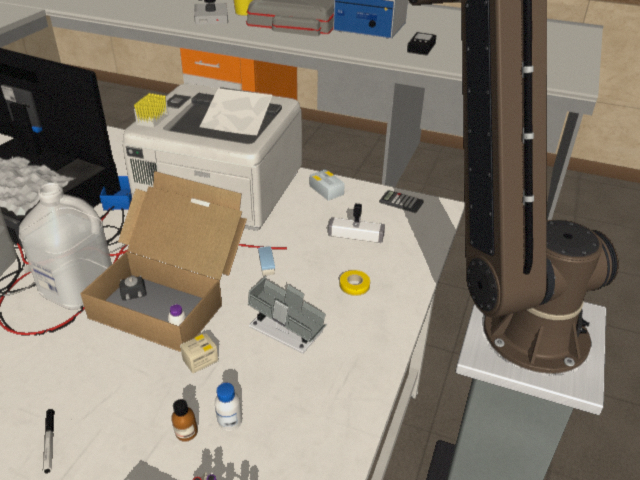

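The scene view shows the cartridge at (273,225), the rest at (407,250) and the tape at (342,222). In the side view, the cartridge is at (357,230) with its black handle at (357,212), and the rest is at (287,312) with the cuvette box behind the cartridge at (325,184).

```bash
python3 - <<'E'
from h import *
def rep(nm,n,box,zlo,zhi):
    P=np.load(n+"0.npy")[box[1]:box[3],box[0]:box[2]].reshape(-1,3); P=P[(P[:,2]>zlo)&(P[:,2]<zhi)]
    if len(P)<4: print(nm,n,len(P)); return
    r=cv2.minAreaRect((P[:,:2]*1000).astype(np.float32)); print(nm,n,len(P),"mean",P.mean(0).round(3),"rect",np.round(r[0]),np.round(r[1]),round(r[2],1),"zmax",P[:,2].max().round(3))
for n,b in(("scene",(255,195,290,252)),("side",(320,198,392,250))):
    rep("cart top",n,b,.028,.045); rep("grip",n,b,.07,.105)
for n,b in(("scene",(380,215,432,282)),("side",(240,265,330,350))):
    rep("rest foot",n,b,.005,.02); rep("rest hi",n,b,.06,.2);rep("rest vhi",n,b,.085,.2)
rep("tape","side",(335,262,375,298),.012,.03)
rep("slide","side",(250,240,282,275),.02,.05)
rep("calc","side",(375,185,428,215),.008,.03)
rep("cuv","side",(300,165,350,202),.03,.06)
rep("lamp","side",(178,330,222,372),.03,.06)
E
```

```text
cart top scene 444 mean [ 0.517 -0.193  0.035] rect [ 503. -198.] [156.  45.] 9.9 zmax 0.045
grip scene 84 mean [ 0.506 -0.197  0.089] rect [ 503. -199.] [23. 22.] 13.6 zmax 0.104
cart top side 602 mean [ 0.498 -0.195  0.035] rect [ 501. -199.] [151.  53.] 9.9 zmax 0.044
grip side 101 mean [ 0.499 -0.196  0.089] rect [ 500. -200.] [21. 27.] 0.4 zmax 0.103
rest foot scene 378 mean [0.549 0.217 0.009] rect [489. 199.] [257. 152.] 5.6 zmax 0.02
rest hi scene 695 mean [0.597 0.19  0.09 ] rect [580. 197.] [ 63. 273.] 79.0 zmax 0.147
rest vhi scene 394 mean [0.62  0.185 0.104] rect [606. 191.] [ 63. 220.] 78.1 zmax 0.147
rest foot side 870 mean [0.548 0.21  0.009] rect [565. 135.] [226. 294.] 23.7 zmax 0.02
rest hi side 1404 mean [0.547 0.199 0.079] rect [531. 204.] [ 70. 170.] 78.6 zmax 0.109
rest vhi side 459 mean [0.555 0.198 0.095] rect [559. 199.] [ 67. 109.] 76.6 zmax 0.109
tape side 454 mean [0.436 0.003 0.018] rect [437.   1.] [72. 82.] 17.1 zmax 0.025
slide side 306 mean [0.67  0.017 0.029] rect [671.  15.] [34. 89.] 31.5 zmax 0.037
calc side 456 mean [ 0.424 -0.402  0.012] rect [ 426. -403.] [ 73. 115.] 82.5 zmax 0.02
cuv side 450 mean [ 0.653 -0.376  0.041] rect [ 685. -401.] [ 68. 184.] 57.4 zmax 0.049
lamp side 811 mean [0.67  0.363 0.045] rect [682. 352.] [65. 89.] 56.8 zmax 0.06
```

```bash
python3 - <<'E'
import cv2,numpy as np
a=cv2.imread("pics/side0.png")[260:355,235:335];b=cv2.imread("pics/scene0.png")[205:290,370:440]
c=[cv2.resize(x,None,fx=5,fy=5,interpolation=cv2.INTER_CUBIC)[:425,:400] for x in(a,b)]
c=[cv2.resize(x,(395,480)) for x in (cv2.resize(a,(395,480)),cv2.resize(b,(395,480)))]
cv2.imwrite("pics/rest.png",np.hstack(c))
E
```

```text
(no output)
```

View pics/rest.png

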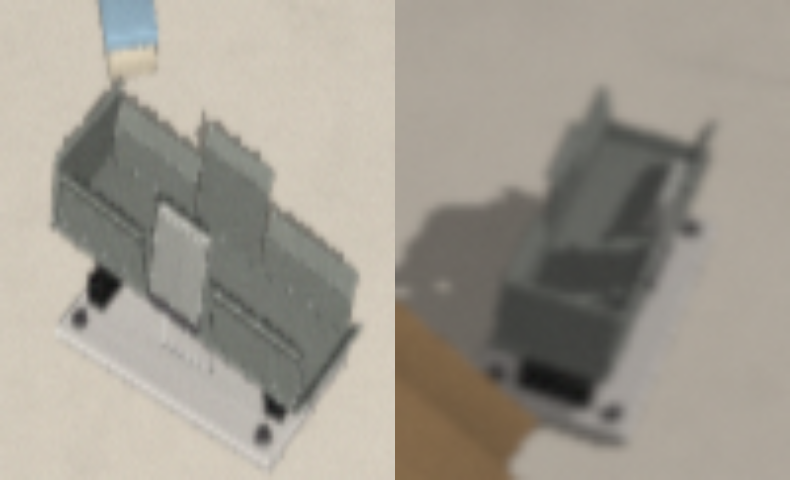

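The tall plate points far (+x, yaw about -11°) with the latch on +y, and the cartridge lies at about 10° with its grip at (0.501,-0.199). Next I move above the cartridge.

>>> move_arm(moves=[8.7,-3.78,2.9,0,0,0,0,8.7,-3.78,2.9,0,0,0,0,8.7,-3.78,2.9,0,0,0,0,8.7,-3.78,2.9,0,0,0,0,8.7,-3.78,2.9,0,0,0,0,8.7,-3.78,2.9,0,0,0,0,8.7,-3.78,2.9,0,0,0,0,8.7,-3.78,2.9,0,0,0,0])

```text
clock: 0.9
tool_pos: [0.4562, -0.2808, 0.2345]
orientation: [180.0, -0.0, -156.1]
force: [1.4, -0.3, 0.1]
opening: 0.0866
gripper_force: 0.0
```

>>> move_arm(moves=[8.7,-3.78,2.9,0,0,0,0,8.7,-3.78,2.9,0,0,0,0,8.7,0,0,0,0,0,-0.147,8.7,0,0,0,0,0,-0.147,8.7,0,0,0,0,0,-0.147,8.7,0,0,0,0,0,-0.147,8.7,0,0,0,0,0,-0.147,8.7,0,0,0,0,0,-0.147])

```text
clock: 1.7
tool_pos: [0.5012, -0.1989, 0.2342]
orientation: [180.0, 0.0, -105.2]
force: [0.5, -0.9, 0.1]
opening: 0.0869
gripper_force: 0.0
```

>>> move_arm(moves=[8.7,0,0,0,0,0,-0.147,8.7,0,0,0,0,0,-0.147,8.7,0,0,0,0,0,-0.147,8.7,0,0,0,0,0,0,8.7,0,0,0,0,0,0])

```text
clock: 2.2
tool_pos: [0.5013, -0.199, 0.2343]
orientation: [180.0, 0.0, -80.6]
force: [-0.2, -0.2, 0.8]
opening: 0.0871
gripper_force: 0.0
```

```bash
cat >> h.py <<'E'
def pose():
    o=ctrl.get_obs(); print("t",o["clock"],"tcp",o["tool_pos"].round(4),"rpy",o["orientation"].round(1),"q",o["joint_pos"].round(1),"F",o["force"].round(1),"op",round(o["opening"],4),"gf",o["gripper_force"]); return o
def rect(P): 
    r=cv2.minAreaRect((P[:,:2]*1000).astype(np.float32)); return np.round(r[0],1),np.round(r[1],1),round(r[2],1)
def tool(dxyz,o):
    from scipy.spatial.transform import Rotation as R
    return (R.from_euler("xyz",o["orientation"],degrees=True).as_matrix().T@np.array(dxyz)*100).round(2)
E
python3 - <<'E'
from h import *
o=pose(); r,P=cloud("wrist"); save("w1",r)
Q=P.reshape(-1,3); near=np.hypot(Q[:,0]-.501,Q[:,1]+.199)<.1
for lo,hi in((.03,.04),(.09,.106)):
    q=Q[near&(Q[:,2]>lo)&(Q[:,2]<hi)]; print(len(q),rect(q),np.nanmedian(q,0))
E
```

```text
t 2.2 tcp [ 0.5013 -0.199   0.2343] rpy [180.    0.  -80.6] q [ -0.8   7.8 -16.5  -0.  -65.8  10.3] F [-0.2 -0.2  0.8] op 0.0871 gf 0.0
6115 (array([ 500.5, -202. ]), array([151. ,  44.9]), 9.8) [ 0.50440039 -0.20435017  0.03564101]
657 (array([ 500.2, -202. ]), array([19.7, 21.1]), 8.9) [ 0.50047363 -0.20345573  0.09938108]
```

View pics/w1.png

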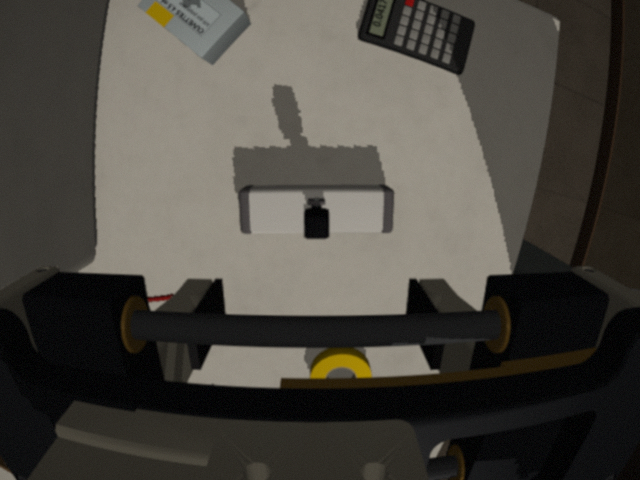

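The wrist view shows the cartridge at (316,210) with its grip at (316,220), centred at (0.5003,-0.202), and its sizes match. I'll descend and grasp.

>>> move_arm(moves=[8.7,0.3,-0.05,4,0,0,0,8.7,0,0,4,0,0,0,8.7,0,0,4,0,0,0,8.7,0,0,2,0,0,0,8.7,0,0,1.8,0,0,0,8.7,0,0,0,0,0,0,0,0,0,0,0,0,0,0,0,0,0,0,0,0])

```text
clock: 3.05
tool_pos: [0.5033, -0.202, 0.0777]
orientation: [-179.9, -0.0, -80.4]
force: [-0.5, -0.3, 0.3]
opening: 0.0761
gripper_force: 0.0
```

>>> move_arm(moves=[0,0,0,0,0,0,0,0,0,0,0,0,0,0,0,0,0,0,0,0,0,0,0,0,0,0,0,0,0,0,0,0,0,0,0])

```text
clock: 3.55
tool_pos: [0.5025, -0.2019, 0.0767]
orientation: [-180.0, -0.0, -80.3]
force: [0.2, 0.1, 0.1]
opening: 0.0364
gripper_force: 0.0
```

>>> move_arm(moves=[0,0,0,0,0,0,0,0,0,0,0,0,0,0,0,0,0,0,0,0,0,0,0,0,0,0,0,0,0,0,0,0,0,0,0,0,0,0,-0.5,0,0,0,0,0,0,-1,0,0,0,0,0,0,-2,0,0,0])

```text
clock: 4.35
tool_pos: [0.5015, -0.2016, 0.1109]
orientation: [179.9, 0.1, -80.3]
force: [0.6, 0.6, -5.3]
opening: 0.0198
gripper_force: 30.0
```

>>> move_arm(moves=[0,0,0,-3,0,0,0,0,0,0,-4,0,0,0,0,0,0,-3,0,0,0,0,0,0,0,0,0,0,0,0,0,0,0,0,0,0,0,0,0,0,0,0,0,0,0,0,0,0,0,0,0,0,0,0,0,0])

```text
clock: 5.15
tool_pos: [0.502, -0.2018, 0.2104]
orientation: [179.9, 0.0, -80.3]
force: [0.3, 0.1, -6.2]
opening: 0.02
gripper_force: 30.0
```

```bash
python3 - <<'E'
from h import *
o=pose(); r,P=cloud("wrist"); save("w2",r)
r2,_=cloud("side"); save("s2",r2[150:270,290:450].repeat(4,0).repeat(4,1))
Q=P.reshape(-1,3); tp=o["tool_pos"]
q=Q[(np.hypot(Q[:,0]-tp[0],Q[:,1]-tp[1])<.1)&(abs(Q[:,2]-(tp[2]-.045))<.03)]
a=np.radians(9.8); s=(q[:,:2]-tp[:2])@[np.cos(a),np.sin(a)]
for lo in range(-80,80,20):
    m=(s*1000>lo)&(s*1000<lo+20); print(lo,m.sum(),np.percentile(q[m,2],90).round(4) if m.any() else "")
E
```

```text
t 5.15 tcp [ 0.502  -0.2018  0.2104] rpy [179.9   0.  -80.3] q [ -1.1   9.  -18.2  -0.  -62.8  10.8] F [ 0.3  0.1 -6.2] op 0.02 gf 29.999417066574097
-80 970 0.1594
-60 1791 0.1623
-40 1953 0.1658
-20 2099 0.1832
0 2119 0.1818
20 2016 0.176
40 1881 0.1794
60 1301 0.182
```

View pics/s2.png

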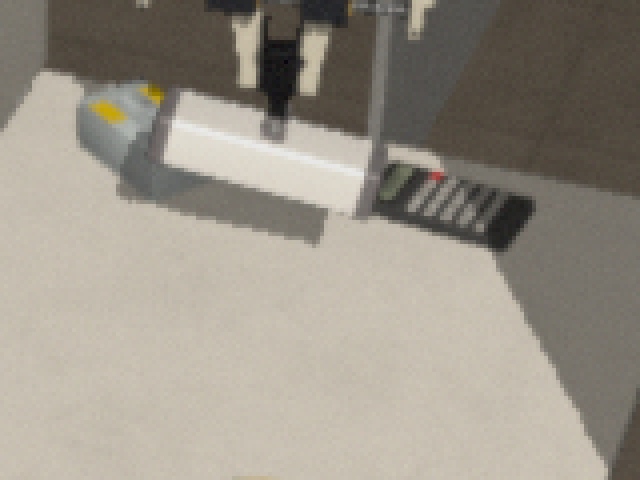

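The near end (towards the robot) hangs low by about 0.17 rad, so the heavy end faces about 190° and I need to turn it +159°. First I check for tall obstacles on the path.

```bash
python3 - <<'E'
from h import *
print(np.array(vision.camera_model("wrist")["cam_to_world"]).round(3))
Q=np.vstack([np.load(n+"0.npy").reshape(-1,3) for n in("scene","side")])
for y0 in np.arange(-.3,.5,.05):
    for zl in(.06,.12,.2):
        m=(Q[:,1]>y0)&(Q[:,1]<y0+.05)&(Q[:,2]>zl)&(Q[:,2]<.5)&(Q[:,0]>.35)&(Q[:,0]<1.0)
        if m.sum()>3: print(round(y0,2),zl,m.sum(),"xmin",np.percentile(Q[m,0],2).round(3),"zmax",Q[m,2].max().round(3))
E
```

```text
[[-0.986 -0.16  -0.047  0.514]
 [-0.167  0.949  0.268 -0.274]
 [ 0.002  0.273 -0.962  0.361]
 [ 0.     0.     0.     1.   ]]
-0.3 0.06 3437 xmin 0.754 zmax 0.277
-0.3 0.12 3328 xmin 0.754 zmax 0.277
-0.3 0.2 3167 xmin 0.758 zmax 0.277
-0.25 0.06 3606 xmin 0.749 zmax 0.257
-0.25 0.12 3439 xmin 0.751 zmax 0.257
-0.25 0.2 3268 xmin 0.754 zmax 0.257
-0.2 0.06 2985 xmin 0.499 zmax 0.252
-0.2 0.12 2701 xmin 0.747 zmax 0.252
-0.2 0.2 2523 xmin 0.75 zmax 0.252
-0.15 0.06 3372 xmin 0.743 zmax 0.253
-0.15 0.12 3181 xmin 0.744 zmax 0.253
-0.15 0.2 2858 xmin 0.747 zmax 0.253
-0.1 0.06 5658 xmin 0.756 zmax 0.252
-0.1 0.12 4983 xmin 0.759 zmax 0.252
-0.1 0.2 2175 xmin 0.765 zmax 0.252
-0.0 0.06 537 xmin 0.74 zmax 0.238
-0.0 0.12 537 xmin 0.74 zmax 0.238
-0.0 0.2 537 xmin 0.74 zmax 0.238
0.05 0.06 5790 xmin 0.701 zmax 0.243
0.05 0.12 5790 xmin 0.701 zmax 0.243
0.05 0.2 1587 xmin 0.714 zmax 0.243
0.1 0.06 5955 xmin 0.686 zmax 0.191
0.1 0.12 5358 xmin 0.685 zmax 0.191
0.15 0.06 6069 xmin 0.48 zmax 0.145
0.15 0.12 160 xmin 0.68 zmax 0.145
0.2 0.06 1735 xmin 0.477 zmax 0.23
0.2 0.12 410 xmin 0.984 zmax 0.23
0.2 0.2 86 xmin 0.989 zmax 0.23
0.25 0.06 1484 xmin 0.708 zmax 0.22
0.25 0.12 676 xmin 0.986 zmax 0.22
0.25 0.2 90 xmin 0.991 zmax 0.22
0.3 0.06 1230 xmin 0.71 zmax 0.212
0.3 0.12 258 xmin 0.991 zmax 0.212
0.3 0.2 5 xmin 0.998 zmax 0.212
0.35 0.06 684 xmin 0.712 zmax 0.089
0.45 0.06 798 xmin 0.515 zmax 0.103
```

>>> move_arm(moves=[0,0,0,0,0,0,-0.08,0,0,0,0,0,0,-0.14,0,0,0,0,0,0,-0.145,0,0,0,0,0,0,-0.145,0,0,0,0,0,0,-0.145,0,0,0,0,0,0,-0.145,0,0,0,0,0,0,-0.145,0,0,0,0,0,0,-0.145])

```text
clock: 6.05
tool_pos: [0.5023, -0.2018, 0.2112]
orientation: [180.0, 0.0, -17.5]
force: [0.9, -0.2, -5.6]
opening: 0.0203
gripper_force: 30.0
```

>>> move_arm(moves=[0,0,0,0,0,0,-0.145,0,0,0,0,0,0,-0.145,0,0,0,0,0,0,-0.145,0,0,0,0,0,0,-0.145,0,0,0,0,0,0,-0.145,0,0,0,0,0,0,-0.145,0,0,0,0,0,0,-0.145,0,0,0,0,0,0,-0.145])

```text
clock: 6.85
tool_pos: [0.5022, -0.2019, 0.2111]
orientation: [-180.0, 0.0, 48.9]
force: [0.4, -0.1, -5.0]
opening: 0.0201
gripper_force: 30.0
```

>>> move_arm(moves=[0,0,0,0,0,0,-0.145,0,0,0,0,0,0,-0.145,0,0,0,0,0,0,-0.145,0,0,0,0,0,0,-0.088,0,2,-0.2,0,0,0,0,0,3,-0.3,0,0,0,0,0,3.5,-0.35,0,0,0,0,0,3.5,-0.35,0,0,0,0])

```text
clock: 7.65
tool_pos: [0.5142, -0.081, 0.2112]
orientation: [-179.9, 0.0, 78.5]
force: [0.2, 0.8, -4.6]
opening: 0.0195
gripper_force: 30.0
```

>>> move_arm(moves=[0,3.5,-0.35,0,0,0,0,0,3.5,-0.35,0,0,0,0,0,3.5,-0.35,0,0,0,0,0,3,-0.3,0,0,0,0,0,2,-0.2,0,0,0,0,0,0.7,-0.1,0,0,0,0,0,0,0,0,0,0,0,0,0,0,0,0,0,0])

```text
clock: 8.45
tool_pos: [0.5301, 0.0796, 0.2113]
orientation: [-180.0, 0.0, 78.6]
force: [0.1, -1.0, -5.2]
opening: 0.0196
gripper_force: 30.0
```

```bash
python3 - <<'E'
from h import *
o=pose(); r,P=cloud("wrist"); save("w3",r); np.save("w3.npy",P)
print(np.array(vision.camera_model("wrist")["cam_to_world"]).round(3)[:3])
E
```

```text
t 8.45 tcp [0.5301 0.0796 0.2113] rpy [-180.     0.    78.6] q [ 29.5   8.5 -18.8   0.  -62.8 139.1] F [ 0.1 -1.  -5.2] op 0.0196 gf 29.99842196702957
[[ 0.98  -0.192 -0.056  0.544]
 [-0.2   -0.943 -0.266  0.151]
 [-0.001  0.272 -0.962  0.361]]
```

View pics/w3.png

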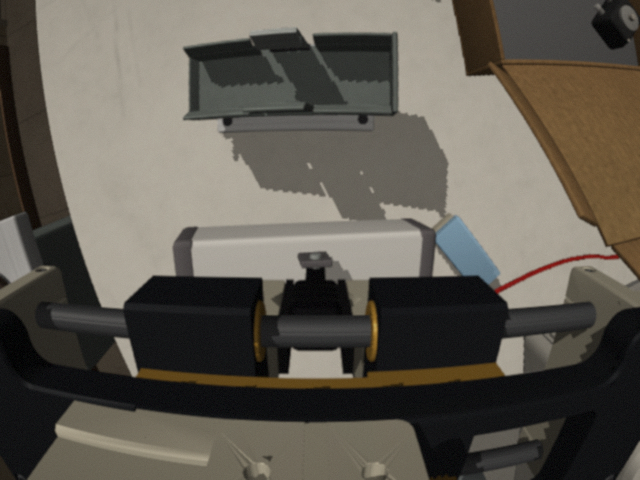

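The wrist view shows the rest at (290,80) with the tall plate at the right (395,75), and the held cartridge at (305,250). I'll fit the rest in this same cloud.

```bash
python3 - <<'E'
from h import *
P=np.load("w3.npy"); o=np.array([.54,.2]); 
Q=P[20:135,175:405].reshape(-1,3); Q=Q[(Q[:,2]>.02)&(Q[:,2]<.2)]
# yaw: minimise lateral spread of floor/wall points; entropy of lateral histogram
best=[]
for a in np.arange(-15,-7,.25):
    c,s=np.cos(np.radians(a)),np.sin(np.radians(a)); v=(Q[:,:2]-o)@[-s,c]
    h,_=np.histogram(v,np.arange(-.06,.06,.0005)); best.append((np.sum((h/h.sum())**2),a))
print(sorted(best)[-5:])
a=sorted(best)[-1][1]; c,s=np.cos(np.radians(a)),np.sin(np.radians(a))
u=(Q[:,:2]-o)@[c,s]; v=(Q[:,:2]-o)@[-s,c]; z=Q[:,2]
print("u range",np.percentile(u,[0,1,50,99,100]).round(4))
for v0 in np.arange(-.045,.06,.0025):
    m=(v>=v0)&(v<v0+.0025)
    if m.sum()>5:
        zz=z[m]-.14*(u[m]); print(round(v0*1000,1),m.sum(),"z-tilt pct10/50/90",np.percentile(zz,[10,50,90]).round(3),"u",np.percentile(u[m],[2,98]).round(3))
# floor-like
m=abs(z-.14*u-.048)<.005
print("floor u",np.percentile(u[m],[1,99]),"v",np.percentile(v[m],[1,99]),np.polyfit(u[m],z[m],1))
# cartridge
C=P[215:290,170:440].reshape(-1,3); C=C[(C[:,2]>.06)&(C[:,2]<.19)]
tp=np.array([.5301,.0796]); C=C[np.abs((C[:,:2]-tp)@[-s,c])<.03]
print("cart",rect(C),C[:,2].min(),C[:,2].max())
E
```

```text
[(np.float64(0.009880456493170398), np.float64(-12.0)), (np.float64(0.009982216530030796), np.float64(-11.0)), (np.float64(0.010174050296261169), np.float64(-11.75)), (np.float64(0.010353837024484523), np.float64(-11.25)), (np.float64(0.01049070362746932), np.float64(-11.5))]
u range [-0.0995 -0.0955 -0.0043  0.0712  0.0766]
-30.0 675 z-tilt pct10/50/90 [0.048 0.082 0.106] u [-0.091  0.072]
-27.5 941 z-tilt pct10/50/90 [0.049 0.082 0.107] u [-0.088  0.068]
-25.0 566 z-tilt pct10/50/90 [0.075 0.079 0.104] u [-0.089  0.069]
-22.5 202 z-tilt pct10/50/90 [0.072 0.074 0.1  ] u [-0.094  0.07 ]
-20.0 372 z-tilt pct10/50/90 [0.048 0.049 0.054] u [-0.095  0.071]
-17.5 570 z-tilt pct10/50/90 [0.048 0.049 0.051] u [-0.095  0.071]
-15.0 612 z-tilt pct10/50/90 [0.048 0.049 0.05 ] u [-0.094  0.071]
-12.5 614 z-tilt pct10/50/90 [0.048 0.049 0.05 ] u [-0.094  0.07 ]
-10.0 614 z-tilt pct10/50/90 [0.048 0.049 0.051] u [-0.095  0.071]
-7.5 602 z-tilt pct10/50/90 [0.048 0.049 0.05 ] u [-0.094  0.071]
-5.0 595 z-tilt pct10/50/90 [0.048 0.049 0.05 ] u [-0.094  0.071]
-2.5 611 z-tilt pct10/50/90 [0.048 0.0
[... 433 characters left out ...]
lt pct10/50/90 [0.048 0.049 0.051] u [-0.095  0.07 ]
17.5 600 z-tilt pct10/50/90 [0.048 0.049 0.051] u [-0.094  0.071]
20.0 796 z-tilt pct10/50/90 [0.048 0.049 0.092] u [-0.093  0.07 ]
22.5 1011 z-tilt pct10/50/90 [0.048 0.05  0.099] u [-0.092  0.07 ]
25.0 1872 z-tilt pct10/50/90 [0.049 0.07  0.103] u [-0.09   0.069]
27.5 1089 z-tilt pct10/50/90 [0.051 0.08  0.106] u [-0.09   0.068]
30.0 561 z-tilt pct10/50/90 [0.082 0.083 0.105] u [-0.09   0.067]
32.5 48 z-tilt pct10/50/90 [0.082 0.082 0.083] u [-0.088  0.065]
floor u [-0.09231172  0.07169714] v [-0.0277846   0.02818549] [0.13908325 0.04888233]
cart (array([526.9,  88.3]), array([ 29.2, 150.7]), 78.1) 0.12669843698641947 0.18992614796490706
```

```bash
python3 - <<'E'
from h import *
P=np.load("w3.npy"); o=np.array([.54,.2]); a=np.radians(-11.5); e=np.array([np.cos(a),np.sin(a)]); n=np.array([-e[1],e[0]])
Q=P[20:135,175:405].reshape(-1,3); Q=Q[(Q[:,2]>.02)&(Q[:,2]<.2)]
u=(Q[:,:2]-o)@e; v=(Q[:,:2]-o)@n; z=Q[:,2]-.139*u-.0489
out=abs(u+.012)>.025
for lo in range(2,60,4):
    L=[]
    for k in(out,~out):
        for sg in(-1,1):
            m=k&(v*sg>.015)&(z*1e3>lo)&(z*1e3<lo+4); L.append((m.sum(),np.round(np.percentile(v[m],[10,50,90])*1e3,1)) if m.sum()>8 else None)
    print(lo,L)
for sg in(-1,1):
    m=out&(v*sg>.015)&(z>.008)&(z<.022)&(abs(u+.012)<.075)
    if sg>0: print("yaw corr wall",np.degrees(np.polyfit(u[m],v[m],1)[0]))
    m=out&(v*sg>.015)&(z>.026)&(z<.036)&(abs(u+.012)<.075); print("yaw corr flare",np.degrees(np.polyfit(u[m],v[m],1)[0]))
C=P[215:290,170:440].reshape(-1,3); tp=np.array([.5301,.0796]); 
cu=(C[:,:2]-tp)@e; cv=(C[:,:2]-tp)@n; cz=C[:,2]
m=(cz>.06)&(cz<.19)&(abs(cv)<.03)
for lo in range(-80,80,20):
    k=m&(cu*1e3>lo)&(cu*1e3<lo+20); print(lo,"top z",np.percentile(cz[k],95).round(4) if k.any() else 0,"v99",np.percentile(cv[k],[90,98]).round(4))
print("cu",np.percentile(cu[m],[.5,99.5]))
E
```

```text
2 [(np.int64(43), array([-27.5, -17.9, -15.8])), (np.int64(201), array([17.9, 25.2, 25.7])), None, (np.int64(75), array([26.2, 28.4, 29.3]))]
6 [(np.int64(24), array([-20.5, -18.6, -15.9])), (np.int64(185), array([20.8, 25.1, 25.7])), (np.int64(19), array([-25.8, -25.7, -25.5])), (np.int64(20), array([24.9, 28. , 29.4]))]
10 [None, (np.int64(166), array([24.9, 25.3, 25.7])), (np.int64(29), array([-26. , -25.6, -25.4])), (np.int64(16), array([25.1, 26.9, 29. ]))]
14 [None, (np.int64(153), array([24.9, 25.3, 25.7])), (np.int64(13), array([-26.1, -25.7, -23.4])), (np.int64(13), array([25.4, 28.5, 29.1]))]
18 [None, (np.int64(160), array([24.9, 25.4, 25.7])), (np.int64(13), array([-25.8, -25.7, -25.2])), (np.int64(22), array([25.7, 28.4, 29.7]))]
22 [(np.int64(142), array([-22.8, -22.2, -21.5])), (np.int64(349), array([25.1, 25.8, 26.6])), None, (np.int64(15), array([25. , 26.9, 29.6]))]
26 [(np.int64(262), array([-24.5, -23.7, -22.8])), (np.int64(500), array([26.1, 27.3, 28.4])), (np.int64(17), array([-25.7, -24.3, -23. ])), (np.int64(20), array([27.1, 28.7, 29.9]))]
30 [(np.int64(525),
[... 782 characters left out ...]
3.8, -22.9, -22.1])), (np.int64(160), array([24. , 24.8, 25.7]))]
54 [None, None, (np.int64(225), array([-28. , -25.4, -24. ])), (np.int64(342), array([25.5, 27.5, 30.9]))]
58 [None, None, (np.int64(166), array([-28.1, -26.9, -25.8])), (np.int64(84), array([26.8, 27.8, 29. ]))]
yaw corr flare 0.19263548823035273
yaw corr wall 0.06222277234171114
yaw corr flare 0.04610167753480565
-80 top z 0.1834 v99 [0.0216 0.0219]
-60 top z 0.1804 v99 [0.0213 0.0216]
-40 top z 0.1769 v99 [0.0214 0.0217]
-20 top z 0.1856 v99 [0.0213 0.0216]
0 top z 0.1839 v99 [0.0213 0.0216]
20 top z 0.1664 v99 [0.0212 0.0215]
40 top z 0.1628 v99 [0.0212 0.0216]
60 top z 0.16 v99 [0.0213 0.0217]
cu [-0.07643396  0.06890815]
```

The fit is consistent: the trough centre line is at v=+1.8 mm with yaw -11.4°, and the foot middle is at u=-10 mm. I'll move over it, then down.

>>> move_arm(moves=[0,1.5,-0.3,0,0,0,0,0,2.5,-0.5,0,0,0,0,0,3,-0.6,0,0,0,0,0,2.5,-0.5,0,0,0,0,0,1.7,-0.3,0,0,0,0,0,1,-0.1,0,0,0,0,0,0,0,0,0,0,0,0,0,0,0,0,0,0])

```text
clock: 9.3
tool_pos: [0.532, 0.2038, 0.2114]
orientation: [-180.0, 0.0, 78.6]
force: [-0.5, -0.8, -5.5]
opening: 0.0199
gripper_force: 30.0
```

>>> move_arm(moves=[0,0,0,0,0,0,0,0,0,0,1.5,0,0,0,0,0,0,2,0,0,0,0,0,0,1.5,0,0,0,0,0,0,0.5,0,0,0,0,0,0,0.5,0,0,0,0,0,0,0,0,0,0,0,0,0,0,0,0,0])

```text
clock: 10.1
tool_pos: [0.5321, 0.2033, 0.1521]
orientation: [180.0, 0.1, 78.5]
force: [0.1, -4.9, 0.8]
opening: 0.0199
gripper_force: 30.0
```

```bash
python3 - <<'E'
from h import *
o=pose(); r,P=cloud("wrist"); np.save("w4.npy",P); 
r2,P2=cloud("side"); np.save("s4.npy",P2)
A=cv2.resize(r2[235:355,225:345],(480,480),interpolation=cv2.INTER_CUBIC); B=cv2.resize(r[100:350,150:470],(320,250))
c=np.zeros((480,800,3),np.uint8); c[:,:480]=A; c[:250,480:]=B; save("c4",c)
e=np.array([.980,-.199]);n=np.array([.199,.980]); d=o["tool_pos"][:2]-[.54,.2]; print("u,v mm",d@e*1e3,d@n*1e3)
E
```

```text
t 10.1 tcp [0.5321 0.2033 0.1521] rpy [1.80e+02 1.00e-01 7.85e+01] q [ 40.6  14.6 -19.3   0.  -56.1 127.9] F [ 0.1 -4.9  0.8] op 0.0199 gf 30.006701052188873
u,v mm -8.397972411542822 1.6789020490077726
```

View pics/c4.png

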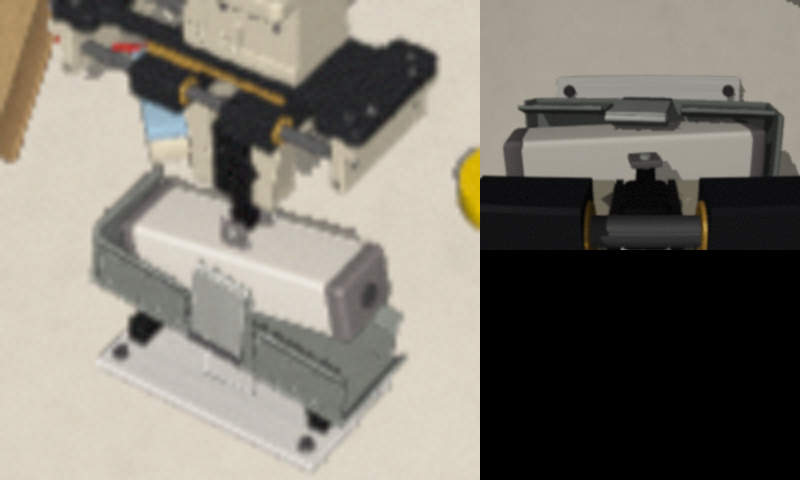

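The cartridge is in the trough mouth between the tall wall and the latch, with the heavy end at the tall plate, and the latch has begun to press (Fy about -5 N). I'll continue down, shifting towards the tall plate.

>>> move_arm(moves=[0,0,0,0.3,0,0,0,0,0,0,0.3,0,0,0,0,0,0.1,0.3,0,0,0,0,0,0.1,0.3,0,0,0,0,0,0.1,0.3,0,0,0,0,0,0,0,0,0,0])

```text
clock: 10.8
tool_pos: [0.535, 0.2025, 0.137]
orientation: [-180.0, 0.1, 78.5]
force: [-0.3, -7.1, -0.3]
opening: 0.0196
gripper_force: 30.0
```

>>> move_arm(moves=[0,0,0.1,0.3,0,0,0,0,0,0.1,0.3,0,0,0,0,0,0.1,0.3,0,0,0,0,0,0.1,0.2,0,0,0,0,0,0.1,0.2,0,0,0,0,0,0,0,0,0,0])

```text
clock: 11.4
tool_pos: [0.5403, 0.203, 0.1244]
orientation: [180.0, -0.1, 78.6]
force: [-2.8, -2.6, 3.7]
opening: 0.0198
gripper_force: 30.0
```

```bash
python3 - <<'E'
from h import *
o=pose(); r,P=cloud("wrist"); np.save("w5.npy",P); 
r2,P2=cloud("side")
A=cv2.resize(r2[235:355,225:345],(480,480),interpolation=cv2.INTER_CUBIC); B=cv2.resize(r[100:350,150:470],(320,250))
c=np.zeros((480,800,3),np.uint8); c[:,:480]=A; c[:250,480:]=B; save("c5",c)
E
```

```text
t 11.4 tcp [0.5403 0.203  0.1244] rpy [ 1.80e+02 -1.00e-01  7.86e+01] q [ 40.   16.9 -20.3  -0.  -52.8 128.6] F [-2.8 -2.6  3.7] op 0.0198 gf 30.000875294208527
```

View pics/c5.png

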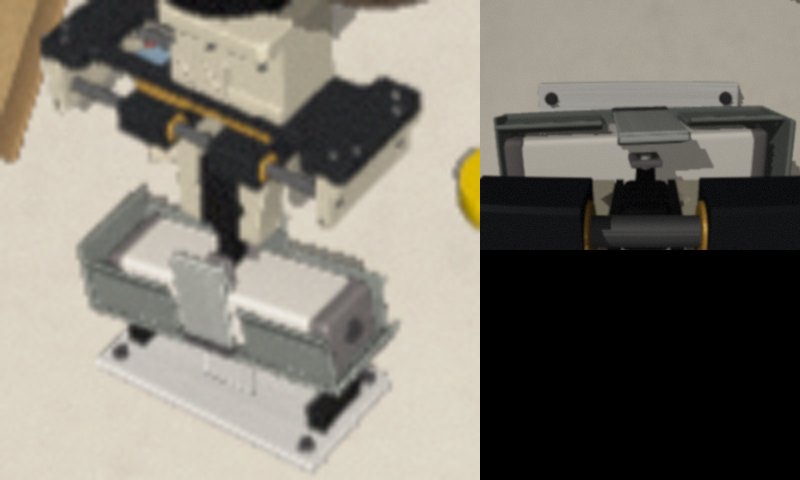

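It is almost seated and the cradle is tipped with the tall plate low. The latch side force is dropping, so I'll press further.

>>> move_arm(moves=[0,0,0,0.15,0,0,0,0,0,0,0.15,0,0,0,0,0,0,0,0,0,0])

```text
clock: 11.8
tool_pos: [0.5411, 0.2028, 0.124]
orientation: [179.8, -0.1, 78.6]
force: [-9.4, -5.7, 24.8]
opening: 0.0197
gripper_force: 30.0
```

It has bottomed: 25 N and no further travel at the expected height. I'll unload, open slowly and look.

>>> move_arm(moves=[0,0,-0.1,-0.2,0,0,0,0,0,0,0,0,0,0,3,0,0,0,0,0,0,5,0,0,0,0,0,0,8,0,0,0,0,0,0,8,0,0,0,0,0,0,8,0,0,0,0,0,0,8,0,0,0,0,0,0])

```text
clock: 12.6
tool_pos: [0.5389, 0.203, 0.1224]
orientation: [-180.0, 0.0, 78.6]
force: [-0.9, 0.0, -0.6]
opening: 0.0626
gripper_force: 0.0
```

>>> move_arm(moves=[8.7,0,0,0,0,0,0,8.7,0,0,0,0,0,0,8.7,0,0,0,0,0,0,8.7,0,0,-1,0,0,0,8.7,0,0,-3,0,0,0,8.7,0,0,-4,0,0,0,8.7,0,0,-3,0,0,0,8.7,0,0,0,0,0,0])

```text
clock: 13.4
tool_pos: [0.5412, 0.204, 0.2385]
orientation: [179.6, -0.3, 78.6]
force: [0.2, 0.7, -0.3]
opening: 0.0869
gripper_force: 0.0
```

>>> move_arm(moves=[8.7,-4,0,0,0,0,0,8.7,-4,0,0,0,0,0,8.7,-2,0,0,0,0,0,8.7,0,0,0,0,0,0,8.7,0,0,0,0,0,0])

```text
clock: 13.9
tool_pos: [0.5194, 0.1047, 0.233]
orientation: [180.0, -0.0, 78.5]
force: [-0.1, -0.4, -0.2]
opening: 0.0867
gripper_force: 0.0
```

```bash
python3 - <<'E'
from h import *
o=pose(); r,P=cloud("wrist"); np.save("w6.npy",P); save("w6",r)
r2,P2=cloud("side")
A=cv2.resize(r2[235:355,225:345],(400,400),interpolation=cv2.INTER_CUBIC); B=cv2.resize(r[0:220,120:440],(400,275))
c=np.zeros((400,800,3),np.uint8); c[:,:400]=A; c[:275,400:]=B; save("c6",c)
of=np.array([.54,.2]);a=np.radians(-11.4); e=np.array([np.cos(a),np.sin(a)]); n=np.array([-e[1],e[0]])
c0=of-.010*e+.00175*n
Q=P.reshape(-1,3); Q=Q[(Q[:,2]>.02)&(Q[:,2]<.2)]
u=(Q[:,:2]-c0)@e; v=(Q[:,:2]-c0)@n
k=(abs(v)<.016)&(abs(u)<.085)&(abs(u)>.025)
m=k&(abs(Q[:,2]-.084+.14*u)<.012); p=np.polyfit(u[m],Q[m,2],1); print("top: slope,z0",p,"u",np.percentile(u[m],[.5,99.5]),m.sum())
h=Q[:,2]-(.0478-.14*(u))   # height over tipped floor
for lo in range(36,62,3):
    m=(abs(u)<.02)&(v>.012)&(v<.04)&(h*1e3>lo)&(h*1e3<lo+3)
    if m.sum()>5: print("latch h",lo,m.sum(),np.round(np.percentile(v[m],[10,50])*1e3,1))
E
```

```text
t 13.9 tcp [0.5194 0.1047 0.233 ] rpy [180.   -0.   78.5] q [ 32.6   6.9 -17.7   0.  -65.3 135.9] F [-0.1 -0.4 -0.2] op 0.0867 gf 0.0
top: slope,z0 [-0.14481366  0.08466755] u [-0.06790289  0.07958872] 4478
latch h 36 224 [13.  16.6]
latch h 39 21 [18.7 21.8]
latch h 42 65 [19.1 19.7]
latch h 45 67 [19.8 20.6]
latch h 48 82 [21.1 22. ]
latch h 51 77 [22.4 23.2]
latch h 54 100 [23.7 25.7]
latch h 57 180 [24.5 26.4]
latch h 60 7 [24.9 25.3]
```

View pics/c6.png

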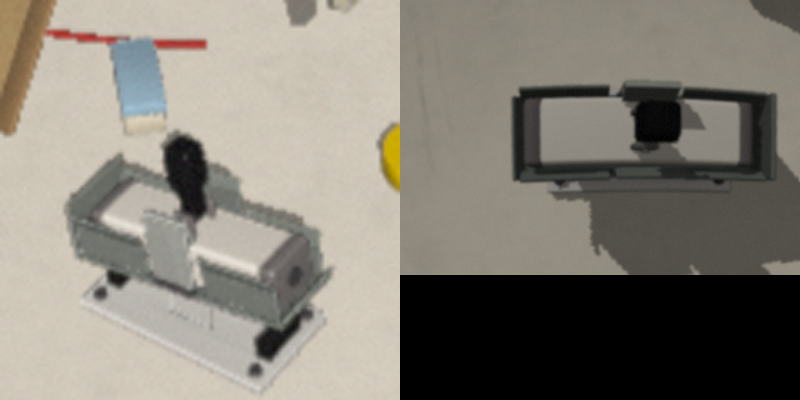

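The release left the cartridge seated: its top is at the expected height, tipped 0.145 rad and centred within 1 mm. The latch profile matches the closed one, and the gripper is clear.

```bash
python3 -c "
from plant import ctrl
print(ctrl.close_job())"
```

```text
the job is handed in; nothing more can be done
None
```

I handed the job in at about 14 s of the 51 s limit; it gave no verdict. My last measurements show the cartridge latched in the rest, heavy end at the tall plate, which stays low (tipped about 0.145 rad). I did not re-measure the bystanders at the end.

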